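# Crank the scoring board's stop to the purple tab

## Robot

A 6-joint arm with a two-finger parallel gripper is mounted at the origin on the work surface. World frame = base frame: x ahead of the robot, y to its left, z up, the work surface at z = 0. Lengths are in mm, angles in rad, forces in N, time in s.
With the tool pointing down it reaches from about 300 to 775 mm from the base axis. Payload 14.6 kg.
Tool frame: the origin (TCP) lies midway between the tips of the shut fingers; the grasp point (between the pads) lies env.pinch_z behind it (env.pinch_z is the distance from the TCP to the grasp point, in mm); z points along the fingers, y is the direction in which the jaws open and shut (so a half turn about z gives the same grasp; the last joint's range is limited). The gripper opens to 85 mm and grips with 20 to 120 N. Pads are 22 mm wide; open, the fingers measure 114 mm over their backs; the gripper's body (76 mm by 85 mm) begins 54 mm behind the grasp point. The pads swing forward as they close: fully open they stand 13 mm farther back than shut.
Start: joints at [-1.314, 0.3, 1.521, -0, 1.321, -0.067], TCP at [174.987, -521.411, 231.281] pointing down, gripper open.
Joint ranges: [-3.03, 3.03], [-0.79, 2.21], [0.23, 2.52], [-1.04, 4.18], [0, 3.07], [-2.55, 2.55]. Speed limits (rad/s): [2.22, 2.22, 2.57, 3.14, 3.14, 3.14].

## Interface

Orientations are given as a unit quaternion [x, y, z, w].
In Python, from rig import get_state, optics, env gives the robot as it stands.
- The arm moves only by the shell command python3 -m inch 'ROWS' [OPENING] [FORCE]. ROWS is JSON, a list of rows, each an object with "xyz": the shift along the world's x, y, z in cm, a list of three; "spin": the turn about the world's z in rad. In form: [{"xyz": [dx, dy, dz], "spin": spin}, ...]. A call has 1 to 5 rows; each row shifts and turns the pose as measured when the row begins; what a row does not reach is not made up. A row lasts 1/10 s, in which the tool goes at most 50 mm and 8.59 degrees, less where a joint would pass 70% of its speed; a pose out of reach is approached as far as the arm can. A call with a gripper value outside its range is refused whole. OPENING is the opening, from -1 (shut) to 1 (fully open), set as the call begins (- or left out, the last holds). The fingers move at their own pace and stop on an object; FORCE is the grip in N (left out, the last holds). Time passes only in rows, so rows that do not move let the fingers close. It gives the time, the measured TCP pose, the force and the opening at its end, in the units of the state.
- get_state(): the state, without advancing time (a new reading comes with each control period).
- optics.camera(name): name is "side" or "top"; returns a dict with "pixels" (480x640x3 uint8, red, green, blue), "depth" (480x640 float32, mm along the optical axis (not along the pixel's ray), 0 where there is no reading), "fovy" (degrees; the focal length in pixels is half the picture's height over the tangent of half this angle, whatever the lens; pixels are square), "cx", "cy" (the principal point, pixels), "rvec" (rotation vector, rad) and "tvec" (3), from world to camera coordinates, as OpenCV has them. Camera axes: x right, y down, z forward; pixel columns grow to the right and rows downward; lengths in mm; the calibration is good to about 2 mm. A picture is of the moment at which its call begins.
- env.sign_off(): hands the job in, once; it reports no verdict.
The state is a dict: "time_s": time; "qpos": joint angles; "joint_velocities": joint speeds; "joint_torque": joint torques, N m; "position": TCP position; "tcp_rot": TCP orientation; "ft_force": force on the tool from outside, world axes, zero at the start; "ft_torque": the same for the moment, N m; "opening": finger opening in mm.
Only numpy, scipy, OpenCV 4.12 (cv2) and the standard library are available. Lean on these libraries where they do the work, as an engineer would, in place of code of your own. Each camera call takes 0.05 s, during which the arm holds its last target. There are 200 camera calls.

## Task

Set the card-scoring board for the purple job: crank the black knob of its silver handwheel round until the red pointer of the stop stands over the purple tab on the scale (not the yellow one), then let go. Move the stop only with the handwheel; do not push the stop itself.

Things in the scene. Friction and masses are not known exactly. Their poses are not given: they have to be found in the camera images.
- wheel_axis (a point): Scoring board, fixed: grey bed 180 x 440 x 15 mm, nothing over 45 mm high but its flat silver handwheel (120 mm across, vertical axis, rim top 62 mm, hub top 66 mm above the table). Point on the wheel's axis, 90 mm above the table. One turn moves the stop 60 mm: clockwise from above, away from the wheel; anticlockwise, nearer. Needs about 4 N at the knob; stays where left.
- knob_grip (a point): Black upright crank knob on the handwheel, 45 mm from the wheel's axis: round, 23 mm in diameter, 48 mm high, top 108 mm above the table. This point lies on the knob's axis 90 mm above the table, level with wheel_axis. The knob spins freely on its pin, so a gripper holding it can keep its heading while going round. At least a full turn is free either way at the start.
- stop: Aluminium bar 130 mm long across the bed, with a dark block and a red pointer 6 mm wide over the scale. It slides along its y axis, the long direction of the board, pointing away from the handwheel; 70 mm either way from mid-travel (210 mm from the wheel's axis). Origin: on its centre line (the pointer's middle in y), at table height.
- purple_tab: Purple tab clipped on the board's aluminium scale: 20 mm wide along the scale (its y, parallel to the stop's y), 46 mm across, 4 mm thick. Origin: centre of its underside, 18 mm above the table; it reaches 10 mm either way along y. A like yellow tab about 100 mm along the scale is not wanted; the two may change places, the stop starts between them.

How it is judged (in metres and radians):
At the end, for the whole second after the job is handed in: The middle of the stop's pointer is within 10 mm of the purple tab's middle along the scale (over the tab), and the stop is at rest (y of stop in the frame of purple_tab between -0.01 and 0.01 m and linear speed of stop below 0.003 m/s); the robot touches nothing.
It fails at once if the robot pushed the stop itself instead of using the handwheel (contact force between any of the fingers, the arm and stop above 2 N).
It also fails if it takes over 43 s, if anything falls off the work surface, if the arm or the gripper's body presses on something with over 40 N, if the wrist force passes 120 N, or if a joint passes its speed limit or range.

## Working session

There is one attempt and no reset: what is moved stays moved. The work goes in short steps, Python scripts to look and compute and a shell command to move; the robot and the scene stay as the last step left them, time stands still between calls to the robot, and variables do not carry over. Pictures are saved under pics/ and viewed, about 8 in all and at most 12, crops included, and the job is handed in when it is done.

```bash
mkdir -p pics; cat > h.py <<'E'
import numpy as np, cv2
from rig import get_state, optics, env
def cam(n):
    c=optics.camera(n); c['f']=240/np.tan(np.radians(c['fovy'])/2); c['R']=cv2.Rodrigues(np.array(c['rvec'],float))[0]; c['t']=np.array(c['tvec'],float).ravel(); return c
def save(c,fn,crop=None,s=1):
    p=c['pixels'][:,:,::-1]
    if crop: u0,v0,u1,v1=crop; p=p[v0:v1,u0:u1]
    cv2.imwrite(fn,cv2.resize(p,None,fx=s,fy=s,interpolation=cv2.INTER_CUBIC))
def ray(c,u,v):
    d=np.array([(u-c['cx'])/c['f'],(v-c['cy'])/c['f'],1]); return -c['R'].T@c['t'], c['R'].T@d
def atz(c,u,v,z):
    o,d=ray(c,u,v); return o+d*(z-o[2])/d[2]
def dep(c,u,v):
    o,d=ray(c,u,v); return o+d*c['depth'][int(v),int(u)]
E
python3 - <<'E'
from h import *
c=cam('top');save(c,'pics/top1.png');s=cam('side');save(s,'pics/side1.png')
np.save('top.npy',c,allow_pickle=True)
for k in(c,s):print(k['f'],k['cx'],k['cy'],ray(k,320,240))
print(get_state(),env.pinch_z)
E
```

```text
460.8306729266946 315.3137501145493 243.15342700890866 (array([509.77888893,  -5.38727163, 714.33919094]), array([ 0.05424808,  0.00843768, -0.99856707]))
544.1449853313746 317.32226156620834 237.27153300994954 (array([ 423.64228496, -425.80476737,  602.44385869]), array([ 0.18226821,  0.61876777, -0.7641689 ]))
{'time_s': 0.1, 'qpos': array([-1.31360254e+00,  3.00401438e-01,  1.52150393e+00,  8.37375600e-06,
        1.32072099e+00, -6.65858652e-02]), 'joint_velocities': array([ 0.00037082, -0.00298222,  0.00031086,  0.00277909,  0.00217396,
        0.00034498]), 'joint_torque': array([ 1.46080223e-03, -5.44376314e+01, -3.62368333e+01, -7.27542511e-05,
        3.03292552e-03, -1.64932976e-05]), 'position': array([ 174.93697489, -521.21758049,  230.79217125]), 'tcp_rot': array([ 9.86924472e-01,  1.61182564e-01, -4.51456664e-05, -5.14890980e-04]), 'ft_force': array([-0.61592942, -0.24814913, -0.38594063]), 'ft_torque': array([ 0.06166442, -0.0060386 ,  0.0050063 ]), 'opening': 85.28949828722881} 18.700000000000003
```

View pics/top1.png

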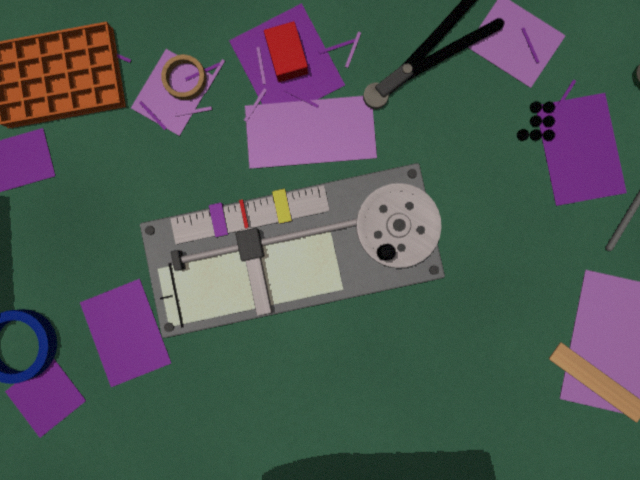

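View pics/side1.png

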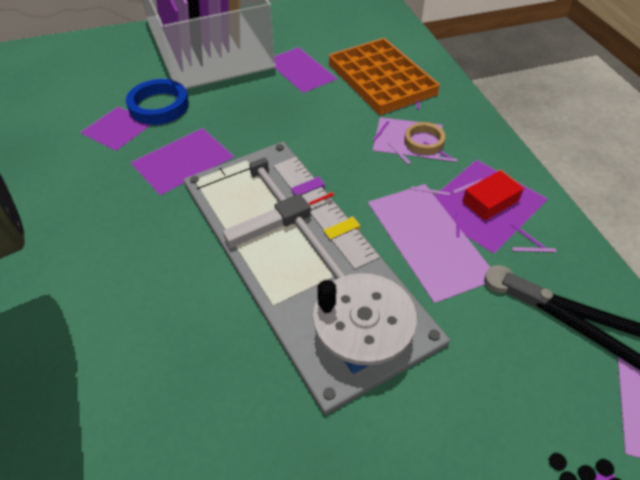

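The top view shows the wheel hub at about (399,225), the knob top at (387,252), the pointer at (244,214), the purple tab at (218,220) and the yellow tab at (282,206). The side view agrees. Purple is farther from the wheel, so the turn is clockwise. I'll look at an enlarged crop next.

```bash
python3 - <<'E'
from h import *
c=np.load('top.npy',allow_pickle=True).item()
save(c,'pics/crop1.png',(190,160,450,300),3)
hub=atz(c,399,225,66);kn=atz(c,387,252,108)
print('hub',hub,'dep',dep(c,399,225),'knob',kn,dep(c,387,252),np.hypot(*(kn-hub)[:2]))
for n,u,v,z in(('purple',218,220,22),('yel',282,206,22),('red',244,214,22)):print(n,atz(c,u,v,z),dep(c,u,v))
E
```

```text
hub [ 568.26849825 -110.61083331   66.        ] dep [ 568.29072153 -110.65081327   65.75366188] knob [528.63913156 -88.50469658 108.        ] [528.71227121 -88.82702431 105.64862864] 45.378056209936695
purple [574.72957083 155.40908841  22.        ] [574.75770919 155.47874966  21.70006028]
yel [597.75944341  58.92287067  22.        ] [597.68212348  58.86635301  22.60844823]
red [584.56558982 116.20145199  22.        ] [583.71917044 114.82533764  29.83574223]
```

View pics/crop1.png

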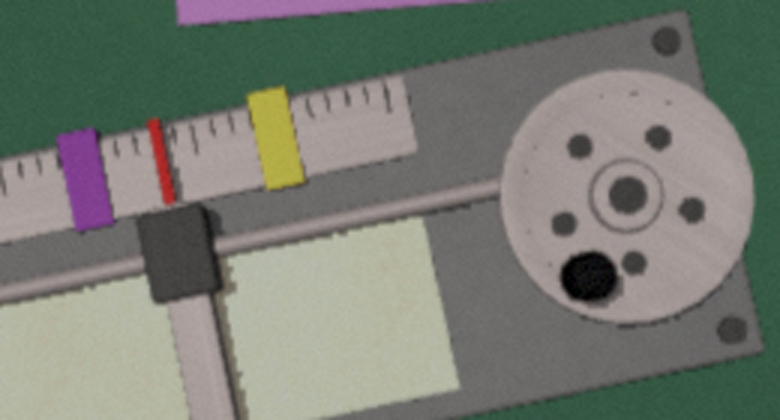

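Measured points check out: the hub is at z 66, the crank radius is 45.4 mm, and the tabs are 99 mm apart. The stop has to move about 41.6 mm away from the wheel, which is about 250° clockwise. The knob starts at 151°.

```bash
R='[{"xyz":[2.95,3.6,0],"spin":0},{"xyz":[2.95,3.6,0],"spin":0},{"xyz":[2.95,3.6,0],"spin":0},{"xyz":[2.95,3.6,0],"spin":0},{"xyz":[2.95,3.6,0],"spin":0}]'; python3 -m inch '[{"xyz":[2.95,3.6,0],"spin":0},{"xyz":[2.95,3.6,0],"spin":0},{"xyz":[2.95,3.6,0],"spin":0},{"xyz":[2.95,3.6,0],"spin":0},{"xyz":[2.95,3.6,0],"spin":0}]' 1 40;  python3 -m inch '[{"xyz":[2.95,3.6,0],"spin":0},{"xyz":[2.95,3.6,0],"spin":0},{"xyz":[2.95,3.6,0],"spin":0},{"xyz":[2.95,3.6,0],"spin":0},{"xyz":[2.95,3.6,0],"spin":0}]'
```

```text
time_s: 0.6
position: [322.7, -337.1, 228.4]
tcp_rot: [0.988, 0.157, -0.001, -0.002]
ft_force: [0.8, -1.0, 0.1]
opening: 85.2
time_s: 1.1
position: [474.1, -148.1, 228.0]
tcp_rot: [0.988, 0.157, -0.001, -0.002]
ft_force: [0.8, -1.7, 1.2]
opening: 85.2
```

```bash
python3 -m inch '[{"xyz":[2.7,3.0,-1],"spin":0},{"xyz":[2.4,2.7,-2],"spin":0},{"xyz":[0,0,-2],"spin":0},{"xyz":[0,0,0],"spin":0}]'
```

```text
time_s: 1.5
position: [529.0, -83.0, 175.6]
tcp_rot: [0.987, 0.16, -0.001, -0.003]
ft_force: [-0.2, -0.7, 0.2]
opening: 85.1
```

```bash
python3 -m inch '[{"xyz":[0,-0.55,-1],"spin":0},{"xyz":[0,0,-1],"spin":0},{"xyz":[0,0,0],"spin":0}]'; python3 - <<'E'
from h import *
s=cam('side');save(s,'pics/side2.png',(200,120,500,345),2.6);print(get_state()['position'])
E
```

```text
time_s: 1.8
position: [528.8, -90.2, 155.5]
tcp_rot: [0.987, 0.159, -0.001, -0.002]
ft_force: [-0.3, -0.1, -0.0]
opening: 85.2
[529.00787135 -90.27854315 156.28216735]
```

View pics/side2.png

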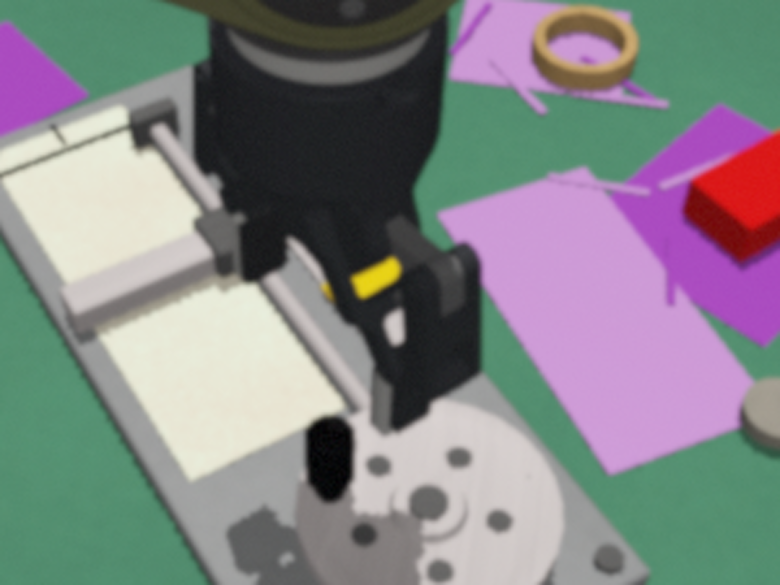

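The fingers straddle the knob (knob top near (330,430) in the crop), with nothing under them but the wheel. I'll descend to TCP z of about 76.

```bash
python3 -m inch '[{"xyz":[0,0.1,-3],"spin":0},{"xyz":[0,0,-3],"spin":0},{"xyz":[0,0,-1.5],"spin":0},{"xyz":[0,0,0],"spin":0}]'
```

```text
time_s: 2.25
position: [530.0, -91.4, 82.6]
tcp_rot: [0.987, 0.158, 0.003, -0.001]
ft_force: [-0.1, 0.6, 0.3]
opening: 85.5
```

```bash
python3 -m inch '[{"xyz":[-0.1,0.25,-0.6],"spin":0},{"xyz":[0,0,0],"spin":0},{"xyz":[0,0,0],"spin":0},{"xyz":[0,0,0],"spin":0},{"xyz":[0,0,0],"spin":0}]' -1 40;python3 -m inch '[{"xyz":[0,0,0],"spin":0},{"xyz":[0,0,0],"spin":0},{"xyz":[0,0,0],"spin":0}]'
```

```text
time_s: 2.75
position: [530.3, -89.4, 80.3]
tcp_rot: [0.988, 0.157, 0.005, 0.0]
ft_force: [-2.3, 1.1, -3.5]
opening: 21.7
time_s: 3.05
position: [530.3, -89.3, 80.3]
tcp_rot: [0.988, 0.158, 0.005, 0.0]
ft_force: [-0.2, 1.3, -1.6]
opening: 21.6
```

Gripped at 21.6 mm, 150.7°. This helper works out the arc rows from the measured pose.

```bash
cat > arc.py <<'E'
from h import *
import sys
hub=np.array([568.3,-110.6]);p=get_state()['position'];o=p[:2]-hub
a=np.degrees(np.arctan2(o[1],o[0]));st=float(sys.argv[1])
print('ang',a,'r',np.hypot(*o),'z',p[2],'f',get_state()['ft_force'])
q=o
for i in range(1,6):
    b=np.radians(a-st*i);n=45*np.array([np.cos(b),np.sin(b)]);print(np.round((n-q)/10,2));q=n
E
python3 arc.py 10
```

```text
ang 150.7700280675622 r 43.54594148816743 z 80.29813711484003 f [-0.18563815  1.25639382 -1.64238776]
[0.31 0.72]
[0.55 0.56]
[0.64 0.46]
[0.71 0.34]
[0.75 0.21]
```

```bash
python3 -m inch '[{"xyz":[0.35,0.70,0],"spin":0},{"xyz":[0.55,0.56,0],"spin":0},{"xyz":[0.64,0.46,0],"spin":0},{"xyz":[0.71,0.34,0],"spin":0},{"xyz":[0.75,0.21,0],"spin":0}]'; python3 arc.py 10
```

```text
time_s: 3.55
position: [560.4, -66.5, 80.3]
tcp_rot: [0.988, 0.157, 0.003, 0.001]
ft_force: [-3.6, -5.0, 0.4]
opening: 21.4
ang 100.18606938139952 r 44.82312698929337 z 80.29644428661013 f [-3.58557841 -4.98876176  0.44884246]
[0.78 0.09]
[ 0.78 -0.07]
[ 0.76 -0.2 ]
[ 0.71 -0.33]
[ 0.64 -0.45]
```

```bash
python3 -m inch '[{"xyz":[0.78,0.09,0],"spin":0},{"xyz":[0.78,-0.07,0],"spin":0},{"xyz":[0.76,-0.2,0],"spin":0},{"xyz":[0.71,-0.33,0],"spin":0},{"xyz":[0.64,-0.45,0],"spin":0}]'; python3 arc.py 10
```

```text
time_s: 4.05
position: [598.7, -75.6, 80.2]
tcp_rot: [0.988, 0.158, 0.001, 0.001]
ft_force: [-9.1, -3.1, 3.4]
opening: 21.3
ang 49.08834891889357 r 46.34530410077125 z 80.23450828779166 f [-9.12345021 -3.05265338  3.36768835]
[ 0.46 -0.67]
[ 0.44 -0.65]
[ 0.32 -0.72]
[ 0.19 -0.76]
[ 0.06 -0.78]
```

```bash
python3 -m inch '[{"xyz":[0.46,-0.67,0],"spin":0},{"xyz":[0.44,-0.65,0],"spin":0},{"xyz":[0.32,-0.72,0],"spin":0},{"xyz":[0.19,-0.76,0],"spin":0},{"xyz":[0.06,-0.78,0],"spin":0}]'; python3 arc.py 10
```

```text
time_s: 4.55
position: [615.1, -109.2, 80.3]
tcp_rot: [0.987, 0.158, -0.0, -0.002]
ft_force: [-6.8, 4.6, 2.5]
opening: 21.4
ang 1.6874616946564083 r 46.81654974161695 z 80.26053843129202 f [-6.83795995  4.61578257  2.51731364]
[-0.23 -0.79]
[-0.18 -0.76]
[-0.31 -0.72]
[-0.43 -0.66]
[-0.54 -0.57]
```

```bash
python3 -m inch '[{"xyz":[-0.15,-0.79,0],"spin":0},{"xyz":[-0.18,-0.76,0],"spin":0},{"xyz":[-0.31,-0.72,0],"spin":0},{"xyz":[-0.43,-0.66,0],"spin":0},{"xyz":[-0.54,-0.57,0],"spin":0}]'; python3 arc.py 10
```

```text
time_s: 5.05
position: [601.1, -143.2, 80.3]
tcp_rot: [0.987, 0.159, 0.002, -0.003]
ft_force: [2.2, 5.5, -0.8]
opening: 21.5
ang -44.805339189102405 r 46.20583802519952 z 80.30152352661133 f [ 2.21074893  5.48786511 -0.80801879]
[-0.68 -0.42]
[-0.68 -0.39]
[-0.74 -0.27]
[-0.77 -0.14]
[-0.78 -0.  ]
```

```bash
python3 -m inch '[{"xyz":[-0.68,-0.44,0],"spin":0},{"xyz":[-0.68,-0.39,0],"spin":0},{"xyz":[-0.74,-0.27,0],"spin":0},{"xyz":[-0.77,-0.14,0],"spin":0},{"xyz":[-0.78,0,0],"spin":0}]'; python3 -m inch '[{"xyz":[0,0,0],"spin":0}]'; python3 arc.py 10; python3 - <<'E'
from h import *
c=cam('top');save(c,'pics/top2.png',(190,160,450,300),3)
E
```

```text
time_s: 5.55
position: [565.2, -155.5, 80.3]
tcp_rot: [0.987, 0.159, 0.005, -0.004]
ft_force: [5.7, 7.8, -3.0]
opening: 21.4
time_s: 5.65
position: [564.5, -155.3, 80.3]
tcp_rot: [0.987, 0.159, 0.004, -0.004]
ft_force: [-3.9, 3.2, -1.3]
opening: 21.3
ang -94.86000008767853 r 44.84829486246569 z 80.31223951719545 f [-3.93990268  3.19560891 -1.28092641]
[-0.77  0.12]
[-0.74  0.27]
[-0.68  0.39]
[-0.6  0.5]
[-0.51  0.6 ]
```

View pics/top2.png

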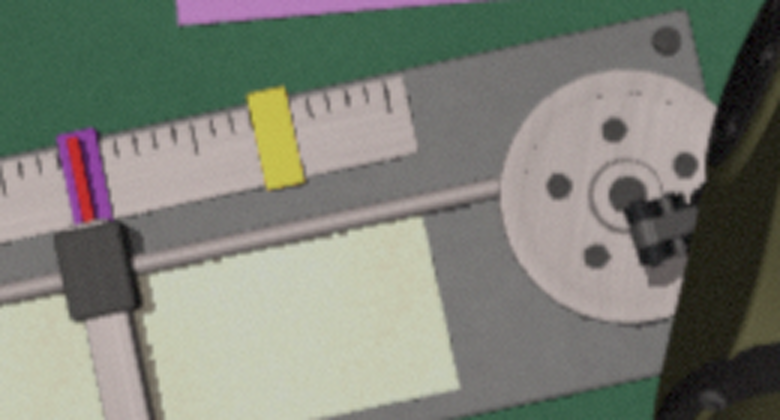

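The pointer (crop ~(82,179)) stands in the middle of the purple tab (~(85,180)). The small difference is what its height adds by parallax. I'll release and lift.

```bash
python3 -m inch '[{"xyz":[0,0,0],"spin":0},{"xyz":[0,0,0],"spin":0},{"xyz":[0,0,0],"spin":0},{"xyz":[0,0,0],"spin":0},{"xyz":[0,0,0],"spin":0}]' 1; python3 -m inch '[{"xyz":[0,0,1],"spin":0},{"xyz":[0,0,3],"spin":0},{"xyz":[0,0,4],"spin":0},{"xyz":[0,0,4],"spin":0},{"xyz":[0,0,2],"spin":0}]';python3 -m inch '[{"xyz":[0,0,0],"spin":0},{"xyz":[0,0,0],"spin":0},{"xyz":[0,0,0],"spin":0}]'; python3 - <<'E'
from h import *
c=cam('top');save(c,'pics/top3.png',(190,160,450,300),3)
p=c['pixels'].astype(int);w=p[195:245,205:235];r,g,b=w[...,0],w[...,1],w[...,2]
vv,uu=np.nonzero((r>120)&(g<70)&(b<80));u,v=uu.mean()+205,vv.mean()+195
q=atz(c,u,v,29.8);t=atz(c,218.4,220,22);ax=np.array([-.232,.973])
print(len(uu),u,v,q,'off along y',(q-t)[:2]@ax)
E
```

```text
time_s: 6.2
position: [565.2, -156.6, 80.8]
tcp_rot: [0.987, 0.159, 0.005, -0.003]
ft_force: [0.3, 0.2, -0.3]
opening: 85.3
time_s: 6.7
position: [563.1, -156.1, 225.5]
tcp_rot: [0.987, 0.159, 0.002, -0.004]
ft_force: [-0.6, 0.3, -0.0]
opening: 85.0
time_s: 7.0
position: [563.7, -156.3, 229.2]
tcp_rot: [0.987, 0.159, 0.005, -0.003]
ft_force: [-0.5, -0.1, -0.6]
opening: 85.4
95 216.5157894736842 219.32631578947368 [574.96808112 155.85780578  29.8       ] off along y 0.9751212938122756
```

View pics/top3.png

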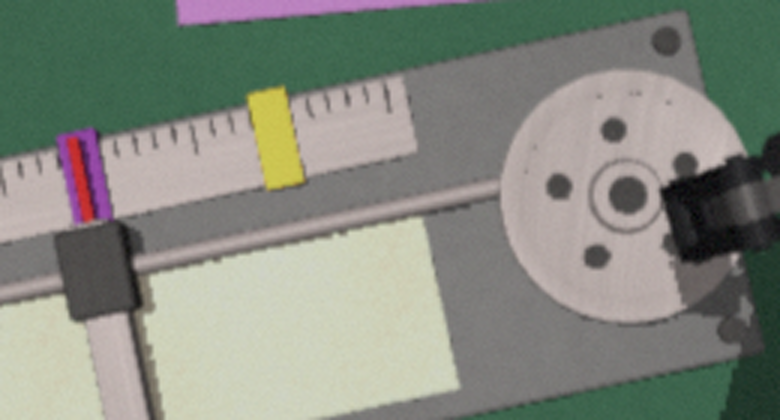

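The pointer is still over the purple tab at (82,179), about 1 mm off centre, and the gripper is clear of everything.

```bash
python3 -c "
from rig import env
print(env.sign_off())"
```

```text
the job is handed in; nothing more can be done
None
```

The stop's red pointer now stands over the purple tab, and the job is handed in. I gripped the black knob, cranked it about 246° clockwise, let go and lifted about 145 mm clear.

- **Position:** after release, the top camera put the pointer about 1 mm from the purple tab's middle along the scale, against the allowed 10 mm. The stop had not moved since before release.
- **Contact:** the wrist force readings, taken at the end of each move, were about 10 N or less. They were close to zero after the release. The stop was moved only by the handwheel.
- **Time:** about 7 s of the 43 s had been used.

No check failed or disagreed.

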